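# Seat the ash pan on the grill tray's pegs

## Task

The emptied steel ash pan is leaning on the sloping wooden rest; lift it off by its handle and put it back on the pulled-out tray of the table grill, so that the tray's two upright pegs come up through the holes in the pan's two ears and the pan sits level and fully home on the tray. Keep hold of it while you lower it all the way down, do not drop it, then let go and move clear. Leave the plate rack, glass dish, thermometer and tongs where they are.

Things in the scene. Friction and masses are not known exactly. Their poses are not given: they have to be found in the camera images.
- ash_pan: Loose open steel pan, about 0.35 kg (varies). Origin: centre of its underside, z out of its mouth. Tub 100 (x) by 120 (y) by 32 high, walls 3. It has a bar handle over its mouth and an ear with a hole at each y end; it is the same either way round (half turn about z). It starts with its underside flat on the sloping rest, so its z leans 30 degrees (0.52 rad) from vertical, x up the slope.
- pan_grip (a point): Centre of the pan's handle: a straight square steel bar 12 wide (y) by 12 high (z), 100 long along the pan's x, its centre line 70 mm above the pan's underside. It stands on a 12 wide, 6 thick post at each x end (88 mm free between the posts). Same axes as the pan.
- ear_hole (a point): Centre of the hole in the pan's +y ear, level with the ear's top, 30 mm above the underside and 77 mm from the pan's centre along y. The ear is flat, 40 (x) by 34 (y), 4 thick; the round through hole has diameter 16. The other ear is the same, at y = -77.
- rest: Fixed wooden rest with a board of 160 by 220 mm whose top face slopes at 30 degrees, rising towards the rest's own +x and level along its y. Origin on the table under the middle of the board, where the top face is 60 mm high. Along the low (-x) edge a lip stands 16 mm above the face, about 1 mm from the pan.
- grill: Fixed stainless table grill, its ash tray pulled out. Origin on the table under the middle of the pan's place on the tray, z up. The tray, 170 wide (x), floor top at z = 18, runs from y = +110 back under the grill; rims up to z = 30 at x = +-83 and y = +108; a low pull bar reaches y = +132. The firebox, 300 (x) by 240 (y), 147 high, begins at y = -150.
- tray_seat (a point): Middle of the pan's place, on the tray's floor 18 mm above the table; same axes as the grill. One peg stands at y = +77 mm, one at y = -77 mm from here (x = 0). With the pan home, its underside is on this floor, its origin at this point and its y axis (either way round) along this y.
- peg_tip (a point): Top of the peg at y = +77 mm from tray_seat, 46 mm above the tray floor (64 above the table). Both pegs are fixed upright round steel, diameter 9, the last 10 mm tapering to diameter 3.
- plate_rack: Bystander, loose: wooden rack 130 by 160 mm with three white ceramic plates of 170 mm diameter standing upright in it, 183 mm high in all. Origin: centre of its underside.
- glass_dish: Bystander, loose: round glass dish with a lid and knob, 146 mm diameter, 80 mm high. Origin: centre of its underside.
- thermometer: Bystander, loose: steel dial thermometer lying flat, about 160 mm long along its x, dial 52 mm diameter (15 high) centred 50 mm towards -x. Origin: underside, middle of its length.
- tongs: Bystander, loose: black plastic salad tongs lying flat, 250 mm long along its x, 76 mm wide, 14 mm high. Origin: underside, near the middle.
There are look-alikes about, which are no part of the job. Leave any green look-alike of the ash_pan alone.

How it is judged:
On the way, in this order (a step that is already met when the one before it is completed fails the run):
1. the pan is lifted off the rest in the gripper (contact force between the fingers and ash_pan above 1 N and contact force between ash_pan and rest below 0.05 N and distance of ash_pan from where it was at the start of the episode above 0.03 m), for 0.1 s.
2. the pan, still held, is lowered over both pegs to within 10 mm of the tray (z of ash_pan in the frame of tray_seat below 0.01 m and horizontal distance between ash_pan and tray_seat below 0.01 m and contact force between the fingers and ash_pan above 1 N), for 0.1 s.
At the end, for the whole second after the job is handed in: The ash pan is at rest, released, on the tray floor with both pegs through its ears: underside within 4 mm of the floor, centre within 8 mm of the middle of its place, upright and level within 0.05 rad, its y axis within 0.12 rad (either way round) of the line of the pegs (z of ash_pan in the frame of tray_seat between -0.004 and 0.004 m and horizontal distance between ash_pan and tray_seat below 0.008 m and angle between the z axis of ash_pan and the z axis of tray_seat, either way round below 0.05 rad and angle between the y axis of ash_pan and the y axis of tray_seat, either way round below 0.12 rad and angle between ash_pan's own z axis and vertical below 0.05 rad and linear speed of ash_pan below 0.01 m/s and contact force between the fingers and ash_pan below 0.1 N); the robot touches nothing.
It fails at once if the plate rack pushed more than 30 mm from its place (distance of plate_rack from where it was at the start of the episode above 0.03 m).
It fails at once if the glass dish pushed more than 30 mm from its place (distance of glass_dish from where it was at the start of the episode above 0.03 m).
It fails at once if the thermometer pushed more than 30 mm from its place (distance of thermometer from where it was at the start of the episode above 0.03 m).
It fails at once if the tongs pushed more than 30 mm from its place (distance of tongs from where it was at the start of the episode above 0.03 m).
It fails at once if the plate rack tipped over by more than 0.3 rad (angle between plate_rack's own z axis and vertical above 0.3 rad).
It also fails if it takes over 40 s, if anything falls off the work surface, if the arm or the gripper's body presses on something with over 40 N, if the wrist force passes 120 N, or if a joint passes its speed limit or range.

## Robot

A 6-joint arm with a two-finger parallel gripper is mounted at the origin on the work surface. World frame = base frame: x ahead of the robot, y to its left, z up, the work surface at z = 0. Lengths are in m, angles in rad, forces in N, time in s.
With the tool pointing down it reaches from about 0.2 to 0.875 m from the base axis. Payload 3.4 kg.
Tool frame: the origin (TCP) lies midway between the tips of the shut fingers; the grasp point (between the pads) lies 19 mm behind it; z points along the fingers, y is the line along which they close (so a half turn about z gives the same grasp; the last joint's range is limited). The gripper opens to 94 mm and grips with 3 to 60 N. Pads are 16 mm wide; open, the fingers measure 119 mm over their backs; the gripper's body (75 mm by 177 mm) begins 78 mm behind the grasp point.
Start: joints at [0.986, 0.276, 1.505, -0, 1.361, -0.121], TCP at [0.257, 0.514, 0.205] pointing down, gripper open.
Joint ranges: [-2.89, 2.89], [-0.75, 2.08], [0.22, 2.7], [-1.18, 4.32], [0.11, 2.71], [-2.7, 2.7]. Speed limits (rad/s): [2.57, 2.57, 3.14, 3.14, 3.14, 3.14].

## Interface

Orientations are given as a unit quaternion [w, x, y, z].
In Python, from station import ctrl gives the robot as it stands.
- The arm moves only by the shell command python3 -m creep 'ROWS' [OPENING] [FORCE]. ROWS is JSON, a list of rows, each a list of 4 numbers: the shift along the tool's x, y, z each as a share of 0.02 m, from -1 to 1, then the turn about the tool's z as a share of 0.12 rad, from -1 to 1. In form: [[dx, dy, dz, twist], ...]. A call has 1 to 20 rows; each row shifts and turns the commanded pose from where the row before left it, along the tool's axes as they then stand; what a row does not reach is not made up. A row lasts 1/12 s, in which the tool goes at most 41.7 mm and 7.16 degrees, less where a joint would pass 70% of its speed; a pose out of reach is approached as far as the arm can. A call with a number of a shift or a turn outside -1 to 1 is refused whole. A call with a gripper value outside its range is refused whole. OPENING is the opening, from -1 (shut) to 1 (fully open), set as the call begins (- or left out, the last holds). The fingers move at their own pace and stop on an object; FORCE is the grip in N (left out, the last holds). Time passes only in rows, so rows that do not move let the fingers close. It gives the time, the measured TCP pose, the force, the opening and the grip force at its end, in the units of the state.
- ctrl.observe(): the state, without advancing time (a new reading comes with each control period).
- ctrl.snapshot(name): name is "scene" or "top" or "wrist"; returns a dict with "image" (420x560x3 uint8, blue, green, red), "z_map" (420x560 float32, m along the optical axis (not along the pixel's ray), 0 where there is no reading), "vfov" (degrees; the focal length in pixels is half the picture's height over the tangent of half this angle, whatever the lens; pixels are square), "cx", "cy" (the principal point, pixels), "rvec" (rotation vector, rad) and "tvec" (3), from world to camera coordinates, as OpenCV has them; the wrist camera has in their place "tool_from_camera" (4x4, takes a point from camera to tool coordinates, whose origin is the TCP and whose axes are the flange's). Camera axes: x right, y down, z forward; pixel columns grow to the right and rows downward; lengths in m; the calibration is good to about 2 mm. The wrist camera is an equidistant fisheye: a pixel r from the principal point sees the ray r / f radians off the axis. A picture is of the moment at which its call begins: read the wrist's pose just before it.
- ctrl.finish_job(): hands the job in; it is judged then, once.
The state is a dict: "time": time; "q": joint angles; "joint_vel": joint speeds; "joint_efforts": joint torques, N m; "position": TCP position; "tool_rot": TCP orientation; "force": force on the tool from outside, world axes, zero at the start; "wrist_torque": the same for the moment, N m; "opening": opening from 0.0 (shut) to 1.0 (fully open); "grip_force": force on a finger pad.
Only numpy, scipy, OpenCV 4.12 (cv2) and the standard library are available. Lean on these libraries where they do the work, as an engineer would, in place of code of your own. Each camera call takes 0.05 s, during which the arm holds its last target. There are 200 camera calls.

## Working session

There is one attempt and no reset: what is moved stays moved. The work goes in short steps, Python scripts to look and compute and a shell command to move; the robot and the scene stay as the last step left them, time stands still between calls to the robot, and variables do not carry over. Pictures are saved under pics/ and viewed, at most 10 in all, crops included, and the job is handed in when it is done.

```bash
ls; mkdir -p pics
cat > h.py <<'E'
import numpy as np, cv2, pickle
from station import ctrl
from scipy.spatial.transform import Rotation as R
def snap(n,f):
    s=ctrl.observe(); d=ctrl.snapshot(n); d=dict(d); d['state']=s
    pickle.dump(d,open(f'pics/{f}.pkl','wb')); cv2.imwrite(f'pics/{f}.png',d['image']); return d
def load(f): return pickle.load(open(f'pics/{f}.pkl','rb'))
def cloud(d):
    im=d['image'];h,w=im.shape[:2];f=h/2/np.tan(np.radians(d['vfov'])/2)
    u,v=np.meshgrid(np.arange(w),np.arange(h));z=d['z_map']
    P=np.stack([(u-d['cx'])/f*z,(v-d['cy'])/f*z,z],-1)
    M=cv2.Rodrigues(np.array(d['rvec'],float))[0]
    W=(P-np.array(d['tvec']).ravel())@M
    W[z==0]=np.nan
    return W
E
python3 - <<'E'
from h import *
for n in ['scene','top']:
    d=snap(n,n+'0'); print(d['vfov'],d['cx'],d['cy'],(d['z_map']>0).mean())
print(ctrl.observe())
E
```

```text
pics
48.503077519930216 279.7919786462344 204.27324892080895 0.9959778911564626
53.18775866172682 276.53730290925057 206.30250087363598 0.9959098639455782
{'time': 0.1, 'q': array([ 9.86043377e-01,  2.76512182e-01,  1.50596031e+00, -4.61272110e-05,
        1.36070691e+00, -1.21001986e-01]), 'joint_vel': array([ 0.00028993, -0.00369282, -0.00241878, -0.00179928, -0.00148024,
        0.00081488]), 'joint_efforts': array([ 3.30697425e-03, -4.05452299e+01, -2.37780511e+01,  7.06964359e-02,
        2.99253466e-02, -4.26579459e-05]), 'position': array([0.25694805, 0.51384334, 0.20472083]), 'tool_rot': array([-2.53026395e-04,  2.29798444e-01,  9.73237918e-01, -7.52281744e-04]), 'force': array([-0.29355391,  0.02884062, -0.2240141 ]), 'wrist_torque': array([-0.04964221, -0.02631486,  0.04476474]), 'grip_force': 0.0, 'opening': 1.0004001111434881}
```

View pics/top0.png

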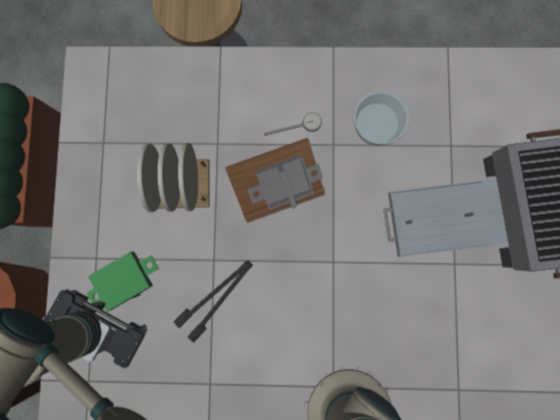

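View pics/scene0.png

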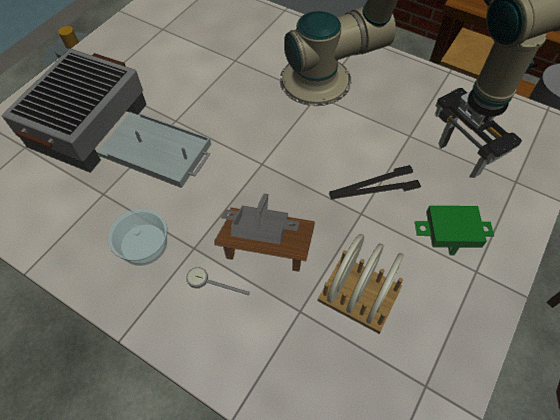

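The top view has +x upwards. The rest is at about (275,180), with the grey pan on it and its ears at (256,195) and (315,172). The tray's pegs are at (408,222) and (468,214). The green look-alike is at (120,280). Next I take heights from the depth maps.

```bash
cat > m.py <<'E'
from h import *
np.set_printoptions(precision=4,suppress=True)
d=load('top0');W=cloud(d);hsv=cv2.cvtColor(d['image'],cv2.COLOR_BGR2HSV)
x0,y0,x1,y1=215,130,335,230
S=cv2.resize(d['image'][y0:y1,x0:x1],None,fx=6,fy=6,interpolation=cv2.INTER_CUBIC);cv2.imwrite('pics/c1.png',S)
# table check
print('table z',np.nanmedian(W[300:340,280:320,2]))
h=hsv[y0:y1,x0:x1];w=W[y0:y1,x0:x1]
wood=(h[...,1]>70)&(w[...,2]>.02)
p=w[wood];A=np.c_[p[:,:2],np.ones(len(p))]
for _ in range(5):
    c=np.linalg.lstsq(A,p[:,2],rcond=None)[0];r=p[:,2]-A@c;k=abs(r)<.004;p=p[k];A=A[k]
up=c[:2]/np.linalg.norm(c[:2]);print('wood',len(p),'slope deg',np.degrees(np.arctan(np.linalg.norm(c[:2]))),'updir',up,np.degrees(np.arctan2(up[1],up[0])))
# rotated rect of board
q=p[:,:2].astype(np.float32);print(cv2.minAreaRect(q))
grey=(h[...,1]<45)&(h[...,2]<140);hh=w[...,2]-(w[...,:2]@c[:2]+c[2])
n=np.r_[-c[:2],1];n/=np.linalg.norm(n);hn=hh*n[2]
m=grey&(hn>.066)&(hn<.085);b=w[m];print('bar pts',len(b),b.mean(0),b.min(0),b.max(0),np.median(hn[m]))
print('bar rect',cv2.minAreaRect(b[:,:2].astype(np.float32)))
pan=grey&(hn>.02)&(hn<.09)
q=w[pan][:,:3]; ex=np.r_[up,0]*1.; e3=np.cross(n,np.cross(ex,n));e3/=np.linalg.norm(e3);ey=np.cross(n,e3)
O=np.array([0,0,c[2]]);U=(q-O)@np.c_[e3,ey];print('pan extents',U.min(0),U.max(0))
C=O+e3*(U[:,0].min()+U[:,0].max())/2+ey*(U[:,1].min()+U[:,1].max())/2
print('ex,ey,n',e3,ey,n,'centre',C,'grip',C+.07*n)
# grill
x0,y0,x1,y1=380,170,500,260
w=W[y0:y1,x0:x1]
fl=(w[...,2]>.01)&(w[...,2]<.024);print('floor z',np.nanmedian(w[...,2][fl]))
pg=(w[...,2]>.042)&(w[...,2]<.08);vv,uu=np.nonzero(pg);k=uu+x0<490
nl,L,st,ct=cv2.connectedComponentsWithStats(pg.astype(np.uint8))
for i in range(1,nl): print(st[i],ct[i]+[x0,y0],w[L==i].mean(0),w[L==i][:,2].max())
E
python3 m.py
```

```text
table z 0.00023550119194838418
wood 1831 slope deg 29.11903174117841 updir [0.9356 0.353 ] 20.670251923495908
((0.5804580450057983, 0.1937398761510849), (0.13775725662708282, 0.21694228053092957), 20.732906341552734)
bar pts 203 [0.5499 0.1633 0.1259] [0.507  0.1427 0.0966] [0.5926 0.1822 0.1496] 0.07503721413636723
bar rect ((0.55043625831604, 0.163351908326149), (0.09071895480155945, 0.01145500224083662), 20.446176528930664)
pan extents [ 0.5266 -0.1354] [0.7465 0.0516]
ex,ey,n [0.8174 0.3084 0.4866] [-0.353   0.9356  0.    ] [-0.4553 -0.1718  0.8736] centre [0.5351 0.1571 0.0313] grip [0.5032 0.1451 0.0925]
floor z 0.01780318296029447
[113   0   7  26  80] [497.3125 178.625 ] [ 0.5919 -0.3616  0.0655] 0.07968931375932364
[88 43  6  3 16] [470.5 214. ] [ 0.5029 -0.2969  0.0543] 0.0650141086577907
[28 50  5  4 15] [409.9333 221.4   ] [ 0.4819 -0.1449  0.0559] 0.06500871559227887
```

Run:
```python
from h import *
a=cv2.resize(load('top0')['image'][130:230,215:335],None,fx=4,fy=4,interpolation=cv2.INTER_CUBIC)
s=load('scene0')['image']
b=cv2.resize(s[180:280,205:325],None,fx=3.3,fy=3.3,interpolation=cv2.INTER_CUBIC)
c=cv2.resize(load('top0')['image'][170:265,380:500],None,fx=2.4,fy=2.4,interpolation=cv2.INTER_CUBIC)
e=cv2.resize(s[100:195,95:215],None,fx=2.4,fy=2.4,interpolation=cv2.INTER_CUBIC)
o=np.zeros((600,800,3),np.uint8)
a=cv2.resize(a,(400,333));b=cv2.resize(b,(400,333));o[:333,:400]=a;o[:333,400:]=b;o[335:335+c.shape[0],:c.shape[1]]=c;o[335:335+e.shape[0],400:400+e.shape[1]]=e
cv2.imwrite('pics/c2.png',o)
```

```text
(no output)
```

View pics/c2.png

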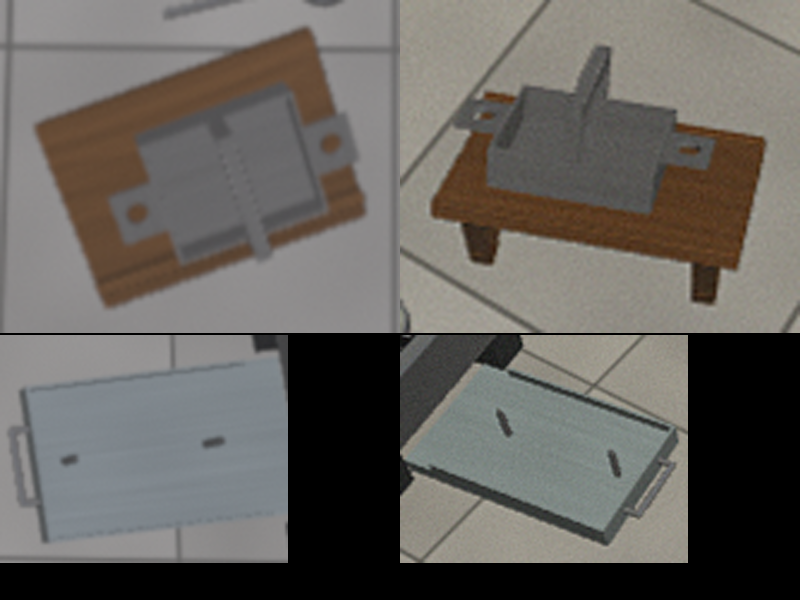

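The crops show the pan's bar running down the slope and both ear holes clear. Both tray pegs are visible. I'll refine the peg tips from both cameras and check clearances.

```bash
cat > m2.py <<'E'
from h import *
np.set_printoptions(precision=4,suppress=True)
for nm,boxes in [('top0',[(400,212,425,232),(458,206,480,224)]),('scene0',[(175,142,195,165),(128,125,150,150)])]:
    d=load(nm);W=cloud(d);M=cv2.Rodrigues(np.array(d['rvec'],float))[0];cam=-M.T@np.array(d['tvec']).ravel();print(nm,'cam',cam)
    T=[]
    for a,b,c,e in boxes:
        w=W[b:e,a:c].reshape(-1,3);w=w[(w[:,2]>.035)&(w[:,2]<.08)]
        t=w[w[:,2]>.054];l=w[(w[:,2]<.05)];T.append(t.mean(0));print(len(w),'tip',t.mean(0),w[:,2].max(),'body',l.mean(0),'top pt',w[w[:,2].argmax()])
    v=T[0]-T[1];print('sep',np.linalg.norm(v[:2]),'mid',(T[0]+T[1])/2,'ydir',np.degrees(np.arctan2(v[1],v[0])))
d=load('top0');W=cloud(d)
def box(m,n): q=W[m];print(n,q.min(0),q.max(0))
w=W[130:225,130:215].reshape(-1,3);w=w[w[:,2]>.03];print('rack',w.min(0),w.max(0))
# tray rim edges: z 26-34
w=W[170:262,385:505].reshape(-1,3);w=w[(w[:,2]>.012)&(w[:,2]<.033)];r=cv2.minAreaRect(w[:,:2].astype(np.float32));print('tray',r,cv2.boxPoints(r))
# bar in the scene view
d=load('scene0');W=cloud(d);w=W[190:245,255:280].reshape(-1,3);w=w[(w[:,2]>.1)];print('bar scene',len(w),w.mean(0),w.min(0),w.max(0),cv2.minAreaRect(w[:,:2].astype(np.float32)))
w=load('top0')
E
python3 m2.py
```

```text
top0 cam [0.3988 0.1626 1.1174]
18 tip [ 0.4818 -0.1455  0.0585] 0.06500871559227887 body [ 0.4813 -0.1432  0.0436] top pt [ 0.4822 -0.1449  0.065 ]
21 tip [ 0.503  -0.2976  0.0585] 0.0650141086577907 body [ 0.5027 -0.296   0.0428] top pt [ 0.5044 -0.2985  0.065 ]
sep 0.15358286202670035 mid [ 0.4924 -0.2215  0.0585] ydir 97.9304114811187
scene0 cam [1.0255 0.5295 1.0664]
23 tip [ 0.4859 -0.1454  0.0567] 0.06148465022258474 body [ 0.4882 -0.1444  0.0422] top pt [ 0.4855 -0.1474  0.0615]
25 tip [ 0.5083 -0.2977  0.0584] 0.062459251994789994 body [ 0.5087 -0.2963  0.0418] top pt [ 0.5076 -0.2997  0.0625]
sep 0.1539313710463995 mid [ 0.4971 -0.2216  0.0576] ydir 98.36635204634894
rack [0.494  0.38   0.0303] [0.6635 0.5112 0.187 ]
tray ((0.4869617819786072, -0.24352480471134186), (0.2392580509185791, 0.3040454387664795), 7.600123405456543) [[ 0.3483 -0.1087]
 [ 0.3885 -0.41  ]
 [ 0.6256 -0.3784]
 [ 0.5854 -0.077 ]]
bar scene 341 [0.5858 0.1896 0.119 ] [0.5105 0.1435 0.1   ] [0.6188 0.2415 0.1539] ((0.5724589824676514, 0.1783025711774826), (0.12711335718631744, 0.053823813796043396), 47.02922821044922)
```

```bash
python3 -m creep '[[0,0,-0.15,-0.98],[0,0,-0.15,-0.98],[0,0,-0.15,-0.98],[0,0,-0.15,-0.98],[0,0,-0.15,-0.98],[0,0,-0.15,-0.98],[0,0,-0.15,-0.98]]' 1 && python3 -m creep '[[-0.36,-1,0,0],[-0.36,-1,0,0],[-0.36,-1,0,0],[-0.36,-1,0,0],[-0.36,-1,0,0],[-0.36,-1,0,0],[-0.36,-1,0,0],[-0.36,-1,0,0],[-0.36,-1,0,0],[-0.36,-1,0,0],[-0.36,-1,0,0],[-0.36,-1,0,0],[-0.36,-1,0,0],[-0.36,-1,0,0],[-0.36,-1,0,0],[-0.36,-1,0,0],[-0.36,-1,0,0],[-0.36,-1,0,0],[-0.36,-1,0,0],[-0.36,-1,0,0]]'
cat > go.py <<'E'
from h import *
import sys
# world target -> rows of 20 mm in tool axes, tool-y yaw error
tx,ty,tz,yaw=map(float,sys.argv[1:5]);s=ctrl.observe();q=s['tool_rot'];r=R.from_quat([q[1],q[2],q[3],q[0]]).as_matrix()
d=r.T@(np.array([tx,ty,tz])-s['position']);y=np.degrees(np.arctan2(r[1,1],r[0,1]));e=(yaw-y+90)%180-90
print('rows of 20mm',np.round(d/.02,2),'twist rows',round(-np.radians(e)/.12,2),'yaw',round(y,2),'pos',s['position'].round(4),'tilt',r[:,2].round(3),'t',s['time'],'f',s['force'].round(2),'grip',s['grip_force'],'op',s['opening'])
E
python3 go.py .553 .1645 .1015 110.5
python3 - <<'E'
from h import *
d=snap('wrist','w1');print(d['vfov'],d['cx'],d['cy'],np.round(d['tool_from_camera'],3))
E
```

```text
time: 0.68
position: [0.2571, 0.514, 0.2261]
tool_rot: [-0.0, -0.182, 0.983, -0.0]
force: [0.4, -1.1, 0.6]
opening: 1.001
grip_force: 0.0
time: 2.35
position: [0.533, 0.1896, 0.226]
tool_rot: [-0.0, -0.179, 0.984, 0.0]
force: [0.1, 0.9, -0.6]
opening: 0.997
grip_force: 0.0
rows of 20mm [-0.5  -1.53  6.23] twist rows 0.01 yaw 110.59 pos [0.533  0.1896 0.226 ] tilt [-0.001 -0.    -1.   ] t 2.35 f [ 0.11  0.89 -0.63] grip 0.0 op 0.9965069443598644
65.70646984690485 275.7999175565537 217.1947152561754 [[-0.001 -0.973 -0.231  0.067]
 [ 1.    -0.001 -0.     0.   ]
 [-0.    -0.231  0.973 -0.179]
 [ 0.     0.     0.     1.   ]]
```

View pics/w1.png

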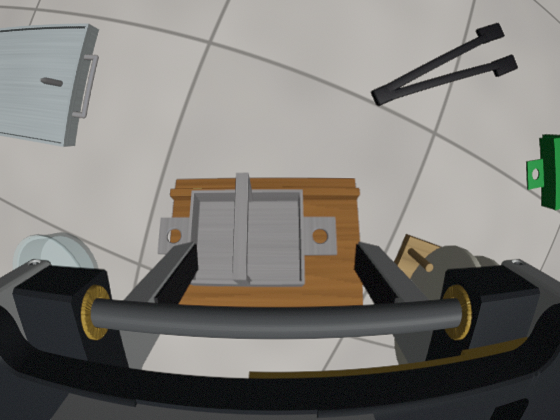

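The wrist view shows the bar vertical at column 241, rows 174–281, so the yaw is right. The fingers straddle it. I'll cross-check the bar centre with wrist depth.

```bash
cat > wc.py <<'E'
from h import *
def wcloud(d):
    im=d['image'];H,Wd=im.shape[:2];f=H/2/np.tan(np.radians(d['vfov'])/2)
    u,v=np.meshgrid(np.arange(Wd)-d['cx'],np.arange(H)-d['cy']);r=np.hypot(u,v)+1e-9;t=np.tan(r/f)
    z=d['z_map'];P=np.stack([u/r*t*z,v/r*t*z,z],-1);T=np.array(d['tool_from_camera'])
    P=P@T[:3,:3].T+T[:3,3];s=d['state'];q=s['tool_rot'];P=P@R.from_quat([q[1],q[2],q[3],q[0]]).as_matrix().T+s['position']
    P[z==0]=np.nan;return P
E
python3 - <<'E'
from wc import *
np.set_printoptions(precision=4,suppress=True)
W=wcloud(load('w1'))
print('table',np.nanmedian(W[100:150,280:350,2]))
for v in (180,200,220,240,260,275): 
    row=W[v,225:260];k=np.nonzero(row[:,2]>np.nanmax(row[:,2])-.004)[0];print(v,k+225,row[k].mean(0),row[k][[0,-1]].ravel())
w=W[170:285,232:252].reshape(-1,3);c=np.array([.95,.31])
w=w[w[:,2]>.0];dd=(w[:,:2]-[.5527,.1644])@[.9367,.3502];pl=.1207+.006*.866+ (dd)*np.tan(np.pi/6)
k=abs(w[:,2]-.0018-pl)<.006
w=w[k];print(len(w),w.mean(0),w.min(0),w.max(0),cv2.minAreaRect(w[:,:2].astype(np.float32)))
E
```

```text
table -9.655519041196214e-06
180 [236 237 238 239 240 241 242 243 244 245 246 247] [0.515  0.149  0.1045] [0.5167 0.1441 0.105  0.5133 0.1538 0.104 ]
200 [235 236 237 238 239 240 241 242 243 244 245 246 247] [0.5311 0.1552 0.114 ] [0.5329 0.1501 0.1146 0.5293 0.1604 0.1136]
220 [234 235 236 237 238 239 240 241 242 243 244 245 246 247] [0.5465 0.1612 0.1236] [0.5484 0.1557 0.1242 0.545  0.1666 0.1216]
240 [233 234 235 236 237 238 239 240 241 242 243 244 245 246] [0.5615 0.1664 0.1327] [0.5638 0.161  0.1321 0.5594 0.1718 0.133 ]
260 [233 234 235 236 237 238 239 240 241 242 243 244 245 246] [0.5758 0.1722 0.1416] [0.5775 0.1669 0.1426 0.5741 0.1776 0.1409]
275 [232 233 234 235 236 237 238 239 240 241 242 243 244 245] [0.5866 0.1757 0.1484] [0.5885 0.1704 0.1488 0.5845 0.1809 0.1486]
1475 [0.5512 0.1629 0.1264] [0.5064 0.1416 0.0991] [0.5926 0.1825 0.1514] ((0.549872100353241, 0.16206948459148407), (0.08894991129636765, 0.012369012460112572), 20.532726287841797)
```

```bash
python3 -m creep '[[-0.06,-0.2,0.78,0],[-0.06,-0.2,0.78,0],[-0.06,-0.2,0.78,0],[-0.06,-0.2,0.78,0],[-0.06,-0.2,0.78,0],[-0.06,-0.2,0.78,0],[-0.06,-0.2,0.78,0],[-0.06,-0.17,0.77,0],[0,0,0,0],[0,0,0,0]]' && python3 go.py .5525 .1635 .1015 110.5 && python3 -m creep '[[0,0,0,0],[0,0,0,0],[0,0,0,0],[0,0,0,0],[0,0,0,0],[0,0,0,0],[0,0,0,0],[0,0,0,0],[0,0,0,0],[0,0,0,0]]' -1 15 && python3 go.py .5525 .1635 .1015 110.5
```

```text
time: 3.23
position: [0.5519, 0.1645, 0.101]
tool_rot: [-0.001, -0.179, 0.984, 0.0]
force: [-0.1, 0.4, -0.2]
opening: 1.0
grip_force: 0.0
rows of 20mm [-0.01 -0.06 -0.02] twist rows 0.01 yaw 110.57 pos [0.5519 0.1645 0.101 ] tilt [-0.003 -0.    -1.   ] t 3.2333 f [-0.06  0.45 -0.17] grip 0.0 op 1.0000053910240396
time: 4.07
position: [0.5527, 0.1645, 0.1018]
tool_rot: [-0.0, -0.179, 0.984, 0.0]
force: [-0.3, 0.5, -0.3]
opening: 0.332
grip_force: 0.0
rows of 20mm [ 0.03 -0.04  0.02] twist rows 0.01 yaw 110.59 pos [0.5527 0.1645 0.1018] tilt [-0.  0. -1.] t 4.0667 f [-0.29  0.45 -0.31] grip 0.0 op 0.33237172658365566
```

Still closing.

```bash
python3 -m creep '[[0,0,0,0],[0,0,0,0],[0,0,0,0],[0,0,0,0],[0,0,0,0],[0,0,0,0]]' && python3 -m creep '[[0,0,-0.2,0],[0,0,-0.2,0],[0,0,-0.3,0],[0,0,-0.4,0],[0,0,-0.5,0],[0,0,-0.5,0],[0,0,-0.5,0],[0,0,-0.5,0],[0,0,-0.5,0],[0,0,-0.4,0],[0,0,-0.3,0],[0,0,-0.1,0],[0,0,0,0],[0,0,0,0]]'
python3 - <<'E'
from h import *
d=snap('wrist','w2');e=snap('scene','s2')
c=cv2.resize(e['image'][130:280,190:340],(420,420));cv2.imwrite('pics/v2.png',np.hstack([d['image'][:,:370],c]))
E
```

```text
time: 4.57
position: [0.5529, 0.164, 0.1018]
tool_rot: [0.0, -0.179, 0.984, -0.0]
force: [0.9, -1.6, -0.0]
opening: 0.122
grip_force: 15.0
time: 5.73
position: [0.5525, 0.1644, 0.1896]
tool_rot: [-0.0, -0.179, 0.984, 0.0]
force: [-0.6, 0.7, -4.9]
opening: 0.127
grip_force: 15.0
```

View pics/v2.png

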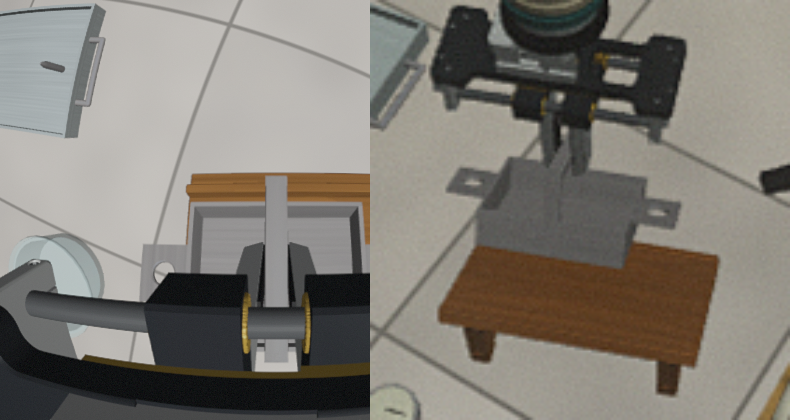

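The pan is lifted clear of the rest. Next I measure its tilt in the grip.

```bash
cat > tilt.py <<'E'
from wc import *
import sys
np.set_printoptions(precision=4,suppress=True)
def run(name):
    d=load(name);W=wcloud(d);s=d['state'];q=s['tool_rot'];r=R.from_quat([q[1],q[2],q[3],q[0]]).as_matrix()
    T=(W-s['position'])@r  # tool coords
    sub=T[165:300,262:292].reshape(-1,3);k=(abs(sub[:,1])<.005)&(sub[:,2]<.04)&(sub[:,2]>-.09)&(sub[:,0]>.012)
    b=sub[k];p=np.polyfit(b[:,0],b[:,2],1);res=b[:,2]-np.polyval(p,b[:,0]);g=abs(res)<.003;p=np.polyfit(b[g,0],b[g,2],1)
    print('bar tilt deg (tool +x end down +)',np.degrees(np.arctan(p[0])),'top at grip z',p[1],'x max',b[g,0].max(),'y',b[g,1].mean(),len(b))
if __name__=='__main__':
    run(sys.argv[1])
E
python3 tilt.py w2
```

```text
bar tilt deg (tool +x end down +) 29.5928009962224 top at grip z -0.0258529578621215 x max 0.04811187859121644 y -2.808453785695034e-05 1369
```

```bash
python3 -m creep '[[0,0,-0.2,0.3],[0,0,-0.2,0.6],[0,0,-0.2,0.6],[0,0,-0.1,0.3],[0,0,0,0]]' - 20 && python3 -m creep '[[0.15,-0.5,0,0],[0.28,-0.9,0,0],[0.3,-1,0,0],[0.3,-1,0,0],[0.3,-1,0,0],[0.3,-1,0,0],[0.3,-1,0,0],[0.3,-1,0,0],[0.3,-1,0,0],[0.3,-1,0,0],[0.3,-1,0,0],[0.3,-1,0,0],[0.3,-1,0,0],[0.3,-1,0,0],[0.3,-1,0,0],[0.3,-1,0,0],[0.3,-1,0,0],[0.3,-1,0,0],[0.25,-0.9,0,0],[0.12,-0.5,0,0]]' && python3 -m creep '[[0,0,0,0],[0,0,0,0],[0,0,0,0],[0,0,0,0],[0,0,0,0],[0,0,0,0]]' - 10 && python3 go.py .4943 -.2238 .19 98.1
python3 - <<'E'
from h import *
snap('wrist','w3')
E
python3 tilt.py w3
```

```text
time: 6.25
position: [0.5528, 0.1645, 0.2038]
tool_rot: [-0.0, -0.071, 0.997, 0.0]
force: [-0.3, 0.0, -5.0]
opening: 0.126
grip_force: 20.0
time: 7.92
position: [0.4944, -0.2263, 0.2033]
tool_rot: [-0.001, -0.071, 0.997, -0.001]
force: [-0.0, 0.4, -3.3]
opening: 0.122
grip_force: 20.0
time: 8.42
position: [0.4959, -0.2228, 0.204]
tool_rot: [0.0, -0.072, 0.997, 0.0]
force: [0.5, -0.5, -3.5]
opening: 0.124
grip_force: 10.0
rows of 20mm [ 0.08 -0.04  0.7 ] twist rows 0.03 yaw 98.29 pos [ 0.4959 -0.2228  0.204 ] tilt [ 0.  0. -1.] t 8.4167 f [ 0.52 -0.47 -3.46] grip 9.999703466892242 op 0.12420571698022288
bar tilt deg (tool +x end down +) 10.503910800674117 top at grip z -0.023982265638269457 x max 0.05235085370675072 y 9.989528373475998e-05 1606
```

It is swinging level already (10.5°). I'll ease the grip a little more.

```bash
for i in 1; do python3 -m creep '[[0,0,0,0],[0,0,0,0],[0,0,0,0],[0,0,0,0],[0,0,0,0],[0,0,0,0]]' - 7; done
python3 - <<'E'
from h import *
from tilt import run
snap('wrist','w4');run('w4')
E
```

```text
time: 8.97
position: [0.4956, -0.2237, 0.2039]
tool_rot: [0.0, -0.072, 0.997, 0.0]
force: [-0.2, 0.5, -4.0]
opening: 0.126
grip_force: 7.0
bar tilt deg (tool +x end down +) 10.544902389601676 top at grip z -0.024012771198954654 x max 0.052312218349254716 y 0.00011042482975241573 1613
```

```bash
python3 -m creep '[[0,0,0,0],[0,0,0,0],[0,0,0,0],[0,0,0,0],[0,0,0,0]]' - 5
python3 - <<'E'
from h import *
from tilt import run
snap('wrist','w5');run('w5')
E
```

```text
time: 9.43
position: [0.4957, -0.2237, 0.2038]
tool_rot: [0.0, -0.072, 0.997, 0.0]
force: [0.6, 0.7, -4.2]
opening: 0.13
grip_force: 5.0
bar tilt deg (tool +x end down +) 8.878422201367725 top at grip z -0.02377954688168074 x max 0.05243857472328403 y 0.0001237511189329925 1610
```

Wiggling a little along tool x should shake it closer to level.

```bash
python3 -m creep '[[0.4,0,0,0],[-0.4,0,0,0],[0.4,0,0,0],[-0.4,0,0,0],[0.4,0,0,0],[-0.4,0,0,0],[0.4,0,0,0],[-0.4,0,0,0],[0.2,0,0,0],[-0.2,0,0,0],[0,0,0,0],[0,0,0,0],[0,0,0,0]]' - 5
python3 - <<'E'
from h import *
from tilt import run
snap('wrist','w6');run('w6');d=snap('top','t6')
s=load('w6')['image']
cv2.imwrite('pics/v6.png',np.hstack([s[:,:400],cv2.resize(d['image'][160:270,370:475],(400,420),interpolation=cv2.INTER_CUBIC)]))
E
python3 go.py .4943 -.2238 .19 98.1
```

```text
time: 10.57
position: [0.4957, -0.2237, 0.2038]
tool_rot: [-0.0, -0.072, 0.997, 0.0]
force: [-0.5, 0.5, -4.5]
opening: 0.126
grip_force: 5.0
bar tilt deg (tool +x end down +) 2.0223023418969337 top at grip z -0.018189875165845103 x max 0.05267262861364301 y 5.8029133214128445e-05 1626
rows of 20mm [0.07 0.   0.69] twist rows 0.02 yaw 98.22 pos [ 0.4956 -0.2237  0.2038] tilt [-0.  0. -1.] t 10.6667 f [-0.15  0.36 -4.54] grip 4.999853745102882 op 0.12443840693798827
```

View pics/v6.png

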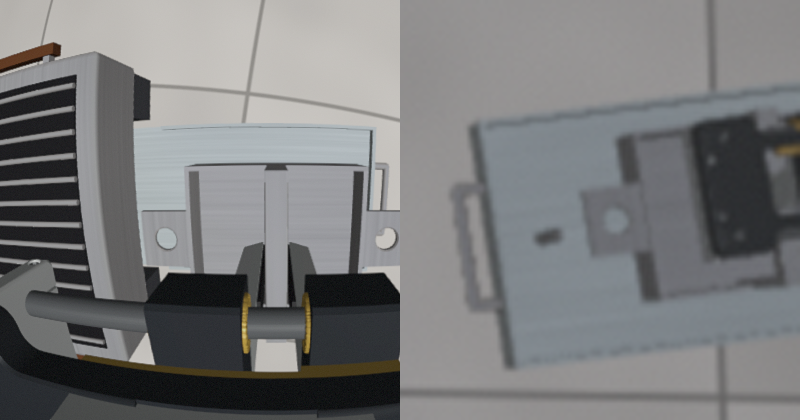

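The pan is now within 2° of level; it slipped about 5 mm in the grip, so I'll firm up. Holes in the wrist view are at (167,238) and (386,238), and in the top view at about (426,218). I measure them next.

```bash
cat > holes.py <<'E'
from wc import *
np.set_printoptions(precision=4,suppress=True)
def cen(W,box,lo=.004):
    a,b,c,e=box;w=W[b:e,a:c];z=w[...,2];ear=np.nanmedian(z[z>np.nanmax(z)-.02]);
    m=((z<ear-.008)|~np.isfinite(z)).astype(np.uint8)
    n,L,st,ct=cv2.connectedComponentsWithStats(m)
    ok=[i for i in range(1,n) if st[i][0]>0 and st[i][1]>0 and st[i][0]+st[i][2]<c-a and st[i][1]+st[i][3]<e-b]
    i=max(ok,key=lambda i:st[i][4]);return ct[i]+[a,b],st[i],ear
def ray_w(d,p,z):
    f=210/np.tan(np.radians(d['vfov'])/2);u=np.array(p)-[d['cx'],d['cy']];r=np.hypot(*u);v=np.r_[u/r*np.sin(r/f),np.cos(r/f)]
    T=np.array(d['tool_from_camera']);s=d['state'];q=s['tool_rot'];Rm=R.from_quat([q[1],q[2],q[3],q[0]]).as_matrix()
    o=Rm@T[:3,3]+s['position'];v=Rm@T[:3,:3]@v;return o+v*(z-o[2])/v[2]
def ray_t(d,p,z):
    f=210/np.tan(np.radians(d['vfov'])/2);M=cv2.Rodrigues(np.array(d['rvec'],float))[0];v=M.T@np.r_[(np.array(p)-[d['cx'],d['cy']])/f,1];o=-M.T@np.array(d['tvec']).ravel();return o+v*(z-o[2])/v[2]
if __name__=='__main__':
    import sys
    n=sys.argv[1];B=eval(sys.argv[2]);d=load(n);W=wcloud(d);H=[]
    for b in B:
        p,st,z=cen(W,b);h=ray_w(d,p,z-.001);H.append(h);print(p,st,z,h)
    v=H[1]-H[0];print('sep',np.linalg.norm(v),'mid',(H[0]+H[1])/2,'dir',np.degrees(np.arctan2(v[1],v[0])))
E
python3 holes.py w6 '[(148,218,188,262),(366,218,404,258)]'
python3 - <<'E'
from holes import *
d=load('t6');W=cloud(d)
p,st,z=cen(W,(418,209,433,226));print(p,st,z,ray_t(d,p,z-.001))
E
```

```text
[166.146  237.8385] [  9  10  19  21 322] 0.17539789287045565 [ 0.5041 -0.2995  0.1744]
[385.0062 237.8056] [  9  10  20  21 324] 0.17528366446558064 [ 0.4824 -0.1483  0.1743]
sep 0.15266975686188747 mid [ 0.4933 -0.2239  0.1743] dir 98.17656288092951
[426.0789 217.3684] [ 5  5  7  7 38] 0.17505176843672746 [ 0.4822 -0.1467  0.1741]
```

```bash
python3 -m creep '[[-0.06,0,0.2,0],[0,0,0.4,0],[0,0,0.5,0],[0,0,0.5,0],[0,0,0.5,0],[0,0,0.5,0],[0,0,0.5,0],[0,0,0.5,0],[0,0,0.5,0],[0,0,0.5,0],[0,0,0.3,0],[0,0,0.1,0],[0,0,0,0],[0,0,0,0],[0,0,0,0]]' - 12; python3 go.py .4948 -.2238 .0765 98.1
python3 - <<'E'
from h import *
from tilt import run
d=snap('wrist','w7');run('w7');t=snap('top','t7');i=d['image']
a=cv2.resize(i[200:280,130:210],(400,400),interpolation=cv2.INTER_CUBIC);b=cv2.resize(i[200:280,345:425],(400,400),interpolation=cv2.INTER_CUBIC)
cv2.imwrite('pics/v7.png',np.hstack([a,b]))
E
python3 holes.py w7 '[(148,218,188,262),(366,218,404,258)]'
```

```text
time: 11.92
position: [0.4974, -0.2238, 0.1045]
tool_rot: [0.001, -0.072, 0.997, -0.0]
force: [0.6, -0.3, -3.6]
opening: 0.128
grip_force: 12.0
rows of 20mm [0.13 0.02 1.4 ] twist rows 0.02 yaw 98.22 pos [ 0.4974 -0.2238  0.1045] tilt [ 0.001 -0.001 -1.   ] t 11.9167 f [ 0.57 -0.29 -3.64] grip 11.999645680189133 op 0.12782853480554388
bar tilt deg (tool +x end down +) 2.0179120077553496 top at grip z -0.01814373225743342 x max 0.052679755449541836 y 2.9344760856673095e-05 1620
[166.146  237.8385] [  9  10  19  21 322] 0.07612255192644302 [ 0.5058 -0.2996  0.0751]
[385.0062 237.8056] [  9  10  20  21 324] 0.07582271175139715 [ 0.4841 -0.1485  0.0748]
sep 0.15267205536532397 mid [ 0.495  -0.2241  0.075 ] dir 98.17096292678629
```

View pics/v7.png

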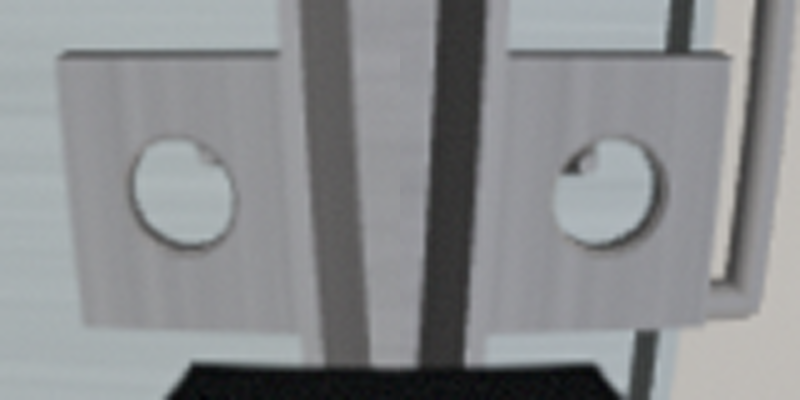

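Both peg tips show through the holes, at about (171.4,231.4) and (382.8,231.2) in the full picture. I cast those rays to z = 0.064 and compare with the holes.

Run:
```python
from holes import *
d=load('w7');a=ray_w(d,(171.4,231.4),.064);b=ray_w(d,(382.8,231.2),.064);print(a,b,(a+b)/2,np.hypot(*(b-a)[:2]),np.degrees(np.arctan2(*(b-a)[1::-1])))
```

```text
[ 0.5043 -0.2994  0.064 ] [ 0.4822 -0.147   0.064 ] [ 0.4932 -0.2232  0.064 ] 0.15391047361583604 98.24288255112003
```

```bash
python3 -m creep '[[0.06,0.045,0,0],[0,0,0,0],[0,0,0.15,0],[0,0,0.2,0],[0,0,0.2,0],[0,0,0.2,0],[0,0,0.2,0],[0,0,0.15,0],[0,0,0.1,0],[0,0,0,0],[0,0,0,0]]' - 12; python3 go.py .494 -.2232 .0765 98.1
```

```text
time: 12.93
position: [0.4955, -0.2228, 0.0797]
tool_rot: [-0.0, -0.072, 0.997, 0.0]
force: [0.6, 0.0, -4.3]
opening: 0.125
grip_force: 12.0
rows of 20mm [ 0.08 -0.01  0.16] twist rows 0.02 yaw 98.21 pos [ 0.4955 -0.2228  0.0797] tilt [-0.  0. -1.] t 12.9333 f [ 0.6   0.04 -4.34] grip 11.999575942754745 op 0.12464160909233522
```

Force is unchanged, so it is sliding freely over the pegs. Now the last few millimetres.

```bash
python3 -m creep '[[0,0,0.06,0],[0,0,0.06,0],[0,0,0.06,0],[0,0,0.06,0],[0,0,0,0],[0,0,0,0],[0,0,0,0]]' - 8; python3 go.py .494 -.2232 .0765 98.1
python3 - <<'E'
from h import *
from tilt import run
d=snap('wrist','w8');run('w8')
E
python3 holes.py w8 '[(148,218,188,262),(366,218,404,258)]'
```

```text
time: 13.52
position: [0.4964, -0.2229, 0.0763]
tool_rot: [0.001, -0.072, 0.997, -0.0]
force: [-0.0, 1.7, 5.6]
opening: 0.129
grip_force: 8.0
rows of 20mm [ 0.12  0.   -0.01] twist rows 0.02 yaw 98.21 pos [ 0.4964 -0.2229  0.0763] tilt [ 0.002 -0.001 -1.   ] t 13.5167 f [-0.02  1.75  5.6 ] grip 8.00028383731842 op 0.1292520227150355
bar tilt deg (tool +x end down +) 0.9861966627876394 top at grip z -0.018136314244639087 x max 0.05265660419060385 y 2.7570131905790146e-05 1630
[171.1807 241.6265] [16 13 13 17 83] 0.04804140525816049 [ 0.507  -0.2949  0.047 ]
[389.2836 230.4179] [13  9 17 11 67] 0.04808928193282118 [ 0.4774 -0.1459  0.0471]
sep 0.1519114964339844 mid [ 0.4922 -0.2204  0.0471] dir 101.23589328344961
```

The ear height of 0.048 is exactly home, and the pan is loaded on the floor (+5.6 N). Release and rise.

```bash
python3 -m creep '[[0,0,0,0],[0,0,0,0],[0,0,0,0],[0,0,0,0],[0,0,0,0],[0,0,0,0],[0,0,0,0]]' 0.1 && python3 -m creep '[[0,0,-0.2,0],[0,0,-0.4,0],[0,0,-0.8,0],[0,0,-1,0],[0,0,-1,0],[0,0,-1,0],[0,0,-1,0],[0,0,-1,0],[0,0,-0.5,0],[0.6,0.5,0,0],[1,1,0,0],[1,1,0,0],[1,1,0,0],[1,1,0,0],[1,1,0,0],[1,1,0,0],[0.5,0.5,0,0],[0,0,0,0],[0,0,0,0]]'
python3 - <<'E'
from h import *
d=snap('top','t9')['image'];e=snap('scene','s9')['image'];W=cloud(load('t9'))
c=lambda i,b:cv2.resize(i[b[1]:b[3],b[0]:b[2]],(400,340),interpolation=cv2.INTER_CUBIC)
cv2.imwrite('pics/v9.png',np.hstack([c(d,(380,165,500,267)),c(e,(85,90,225,209))]))
w=W[180:255,395:490].reshape(-1,3)
k=(w[:,2]>.043)&(w[:,2]<.053);q=w[k];A=np.c_[q[:,:2],np.ones(k.sum())];co=np.linalg.lstsq(A,q[:,2],rcond=None)[0];print('rim/ear plane',co,k.sum(),q.mean(0))
k=(w[:,2]>.078)&(w[:,2]<.11);q=w[k];A=np.c_[q[:,:2],np.ones(k.sum())];co=np.linalg.lstsq(A,q[:,2],rcond=None)[0];print('bar',k.sum(),q.mean(0),q[:,2].min(),q[:,2].max(),co,cv2.minAreaRect(q[:,:2].astype(np.float32)))
E
```

```text
time: 14.15
position: [0.4955, -0.2228, 0.0749]
tool_rot: [-0.0, -0.072, 0.997, 0.0]
force: [-0.0, -0.8, -0.3]
opening: 0.542
grip_force: 0.0
time: 15.73
position: [0.3357, -0.105, 0.2136]
tool_rot: [0.001, -0.072, 0.997, -0.001]
force: [-0.0, -0.2, 0.7]
opening: 0.55
grip_force: 0.0
rim/ear plane [ 0.00264837 -0.00041357  0.04674178] 599 [ 0.49363135 -0.22148292  0.0481407 ]
bar 272 [ 0.49289567 -0.22087171  0.09209011] 0.07876033844025578 0.09858346202414432 [ 0.04905023 -0.34982967 -0.00935402] ((0.4931594431400299, -0.22229456901550293), (0.09981773048639297, 0.014407766051590443), 7.939087867736816)
```

View pics/v9.png

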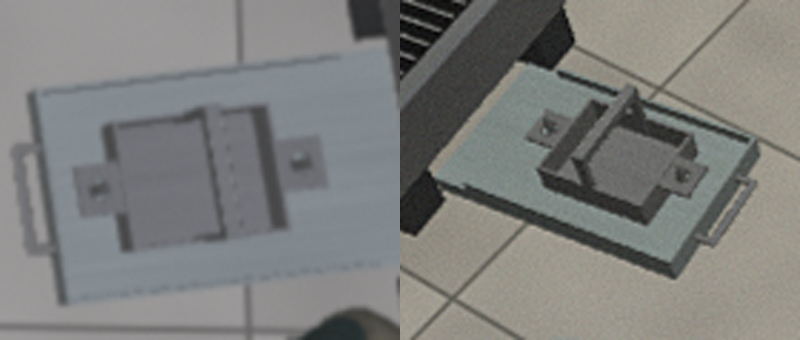

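The pan sits level on the tray (ear plane 48 mm above the table, tilt under 0.003 rad), with a peg showing through each ear. The gripper is clear.

```bash
python3 -c "
from station import ctrl
print(ctrl.finish_job())"
```

```text
the job is handed in; nothing more can be done
None
```

The ash pan is back on the grill tray, level and fully down with a peg through each ear; the gripper let go and moved clear, and the job is handed in (the hand-in returned no verdict).

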